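# Seat two hose collars on the gauge post and hold its lever at three clicks

### The arm

A 6-joint arm with a two-finger parallel gripper is mounted at the origin on the work surface. World frame = base frame: x ahead of the robot, y to its left, z up, the work surface at z = 0. Lengths are in mm, angles in rad, forces in N, time in s.
With the tool pointing down it reaches from about 300 to 775 mm from the base axis. Payload 14.6 kg.
Tool frame: the origin (TCP) lies on the centre line of the jaws, within the pads' length; the fingertips stand 19 mm ahead of it and the grasp point (between the pads) is the TCP (bot.tip_reach is the distance from the TCP to the fingertips, in mm); y points along the fingers, x is the direction in which the jaws open and shut, and the axes are right-handed (so a half turn about y gives the same grasp; the last joint's range is limited). The gripper opens to 85 mm and grips with 20 to 120 N. Pads are 22 mm wide; open, the fingers measure 114 mm over their backs; the gripper's body (76 mm by 85 mm) begins 54 mm behind the grasp point. The pads swing forward as they close: fully open they stand 13 mm farther back than shut.
Start: joints at [1.161, 0.3, 1.521, -0, 1.321, -0.067], TCP at [184.866, 517.99, 250.281] pointing down, gripper open.
Joint ranges: [-3.03, 3.03], [-0.79, 2.21], [0.23, 2.52], [-1.04, 4.18], [0, 3.07], [-2.55, 2.55]. Speed limits (rad/s): [2.22, 2.22, 2.57, 3.14, 3.14, 3.14].

### API

Orientations are given as a unit quaternion [w, x, y, z].
In Python, from rig import bot gives the robot as it stands. Calls block until the motion is done:
- bot.move_to(position, orientation): joint-space move of the TCP to a pose.
- bot.servo_line(position, attitude=None, speed=150, until_force=None): straight line of the TCP; attitude=None keeps the orientation; speed is the mean speed in mm/s. With until_force (N) it stops when the force on the tool has changed by that much, and returns True; else False.
- bot.move_joints(angles): joint-space move.
- bot.move_gripper(opening, grip_force=None): finger opening in mm; grip_force is the grip in N (None keeps the last); returns when the fingers have stopped.
- bot.dwell(seconds).
- bot.ik(position, orientation): joint angles nearest the present ones, or None.
- bot.read_state(): the state.
- bot.read_camera(name): name is "scene" or "top" or "wrist"; returns a dict with "image" (400x640x3 uint8, blue, green, red), "depth" (400x640 float32, mm along the optical axis (not along the pixel's ray), 0 where there is no reading), "fovy" (degrees; the focal length in pixels is half the picture's height over the tangent of half this angle, whatever the lens; pixels are square), "cx", "cy" (the principal point, pixels), "k1" (the pictures are not rectified: a ray, as slopes to the right and down, at radius r is drawn at 1 + k1 r^2 times it, then the intrinsics apply), "eye" and "attitude" of the camera in the world; the wrist camera has in their place "mount" (4x4, takes a point from camera to tool coordinates, whose origin is the TCP and whose axes are the tool frame's). Camera axes: x right, y down, z forward; pixel columns grow to the right and rows downward; lengths in mm; the calibration is good to about 2 mm. A picture is of the moment at which its call begins: read the wrist's pose just before it.
A pose or a line that the arm cannot do raises bot.MotionError and nothing moves.
- bot.finish_job(): hands the job in, once; it reports no verdict.
The state is a dict: "clock": time; "joint_positions": joint angles; "qvel": joint speeds; "effort": joint torques, N m; "ee_pos": TCP position; "tool_rot": TCP orientation; "ft_force": force on the tool from outside, world axes, zero at the start; "moment": the same for the moment, N m; "grip_width": finger opening in mm.
Only numpy, scipy, OpenCV 4.12 (cv2) and the standard library are available. Lean on these libraries where they do the work, as an engineer would, in place of code of your own. Each camera call takes 0.05 s, during which the arm holds its last target.

### The job

Thread the wide orange collar onto the steel post of the fitting gauge, then the narrow blue collar on top of it, both fully home. Then take the green upright handle of the gauge's spring-return ratchet lever and advance it exactly three clicks counted by feel (never a fourth), and finish while still holding it there, because it springs back when let go. Leave the kidney dish, the steel bowl and the bottle where they stand.

Things in the scene. Friction and masses are not known exactly. Their poses are not given: they have to be found in the camera images.
- wide_mid (a point): centre (half-way up, on the axis) of the wide orange collar: a rigid plastic ring lying flat on the table at the start, 54 mm outside diameter, 25 mm bore, 20 mm high, about 50 g; z is its axis
- narrow_mid (a point): centre (half-way up, on the axis) of the narrow blue collar: a rigid plastic ring lying flat on the table at the start, 40 mm outside diameter, 25 mm bore, 20 mm high, about 30 g; z is its axis
- post_foot (a point): foot of the fixed upright steel post, on its axis, at the top of the gauge's base plate (16 mm thick, 130 mm in x, 225 mm in y). Post 22 mm in diameter, 50 mm high above this point, the top 8 mm tapering to 12 mm. Axes of the gauge: z up, y from lever to post. With both collars home, the orange centre is 10 mm and the blue centre 30 mm above this point
- lever_hub (a point): point on the lever's vertical axis, 36 mm above the table, 140 mm from the post in the gauge's -y; axes as the gauge. The arm is 18 mm wide, its top 40 mm above the table; it sweeps level. At the start it points midway between the gauge's -x and -y, at the end nearly along -y
- handle: the same green handle: its origin is the centre of its foot on the lever arm, 40 mm above the table
- handle_mid (a point): point on the axis of the green upright round handle at the end of the lever arm, where it is best gripped from above, 74 mm above the table. The handle is 20 mm in diameter, 58 mm high, from 40 to 98 mm above the table, 90 mm from the hub axis; it spins freely on its own axis
- lever (a joint): lever angle in rad: 0 at the start, held on its stop by a spring; grows anticlockwise seen from above (the handle moves away from the robot). A sprung roller pawl clicks over teeth at 0.12, 0.36, 0.60, 0.84, 1.08; the hollow after the third click is at 0.72. Push at the handle: a jump to 8 to 10 N as a tooth is met just past a hollow, easing to about 3 N in the next hollow. No lock: let go, it springs back
- kidney_dish: white kidney dish, 170 mm by 105 mm, 32 mm high, bystander; origin under its centre
- steel_bowl: steel bowl with lid and small knob, 96 mm in diameter, 66 mm high, bystander; origin under its centre
- bottle: white bottle with a green band, 64 mm in diameter, 160 mm high, bystander; origin under its centre

How it is judged:
By the outcome, as a careful person would: the job done as asked, in the order asked, and still so for the second after the job is handed in, while the arm keeps its last pose, push and grip.
It also fails if it takes over 69 s, if anything falls off the work surface, if the arm or the gripper's body presses on something with over 40 N, if the wrist force passes 120 N, or if a joint passes its speed limit or range.

## Working session

There is one attempt and no reset: what is moved stays moved. The work goes in short steps, each a Python script; the robot and the scene stay as the last script left them, time stands still between calls to the robot, and variables do not carry over. Pictures are saved under pics/ and viewed, and the job is handed in when it is done.

```bash
ls; mkdir -p pics; cat > h.py <<'E'
import numpy as np, cv2
from scipy.spatial.transform import Rotation as R
from rig import bot
def q2R(q): return R.from_quat([q[1],q[2],q[3],q[0]])
def cam(name):
    s=bot.read_state(); c=bot.read_camera(name)
    c['f']=200/np.tan(np.radians(c['fovy'])/2)
    if 'mount' in c:
        M=np.array(c['mount']); T=np.eye(4); T[:3,:3]=q2R(s['tool_rot']).as_matrix(); T[:3,3]=s['ee_pos']; T=T@M
        c['Rm']=T[:3,:3]; c['o']=T[:3,3]
    else:
        a=np.array(c['attitude']); c['Rm']=a if a.shape==(3,3) else q2R(a).as_matrix(); c['o']=np.array(c['eye'])
    c['K']=np.array([[c['f'],0,c['cx']],[0,c['f'],c['cy']],[0,0,1]])
    return c
def rays(c,px):
    px=np.array(px,float).reshape(-1,2)
    d=(px-[c['cx'],c['cy']])/c['f']; u=d.copy()
    for _ in range(30): u=d/(1+c['k1']*(u**2).sum(1,keepdims=True))
    return np.c_[u,np.ones(len(u))]
def plane(c,px,z):
    d=rays(c,px)@c['Rm'].T
    return c['o']+d*((z-c['o'][2])/d[:,2])[:,None]
def proj(c,P):
    p=(np.array(P,float).reshape(-1,3)-c['o'])@c['Rm']; u=p[:,:2]/p[:,2:]
    return u*(1+c['k1']*(u**2).sum(1,keepdims=True))*c['f']+[c['cx'],c['cy']]
def pts(c,mask):
    v,u=np.nonzero(mask&(c['depth']>0)); 
    r=rays(c,np.c_[u,v])*c['depth'][v,u][:,None]
    return r@c['Rm'].T+c['o']
E
python3 - <<'E'
from h import *
import pickle
for n in ['scene','top','wrist']:
    c=cam(n); cv2.imwrite(f'pics/{n}0.png',c['image']); pickle.dump(c,open(n+'0.pkl','wb'))
    print(n,c['o'],c['fovy'],c['k1'],c['Rm'].round(2).tolist(),(c['depth']>0).mean())
s=bot.read_state();print(s)
E
```

```text
pics
scene [1109.31831072  366.91246041  657.19812618] 53.42049280504112 -0.04058042040765661 [[-0.63, 0.5, -0.59], [0.77, 0.41, -0.48], [0.01, -0.76, -0.65]] 0.99590625
top [ 363.54118514  -64.52837937 1240.40407351] 44.36953128840349 -0.1508566744394705 [[0.02, -0.98, 0.21], [-1.0, -0.02, 0.0], [0.0, -0.21, -0.98]] 0.9961015625
wrist [107.56799689 544.62800001 373.47411615] 68.22959975657915 -0.011758330632375417 [[0.34, 0.89, 0.3], [0.94, -0.32, -0.11], [-0.0, 0.32, -0.95]] 0.9960546875
{'clock': 0.15, 'joint_positions': array([ 1.16134637e+00,  3.00353617e-01,  1.52143708e+00,  1.37562957e-05,
        1.32068319e+00, -6.65933188e-02]), 'qvel': array([ 0.0009869 , -0.00157036, -0.00147731, -0.00024976, -0.00108926,
       -0.00110467]), 'effort': array([ 1.06108979e-03, -5.43661952e+01, -3.61889291e+01, -9.27404449e-05,
        3.16383361e-03,  1.82982939e-05]), 'ee_pos': array([184.83236171, 517.84632652, 249.84667243]), 'tool_rot': array([-0.57780852,  0.57812478,  0.40710658, -0.40764357]), 'ft_force': array([-0.62023546,  0.29864429, -0.21074427]), 'moment': array([-0.06119139,  0.03986688, -0.01968028]), 'grip_width': 85.31257669132061}
```

View pics/scene0.png

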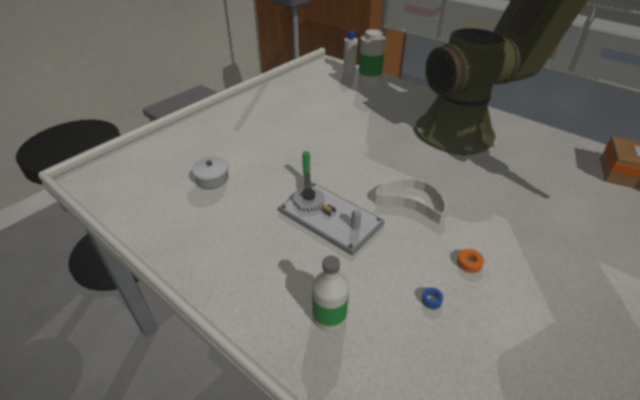

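View pics/top0.png

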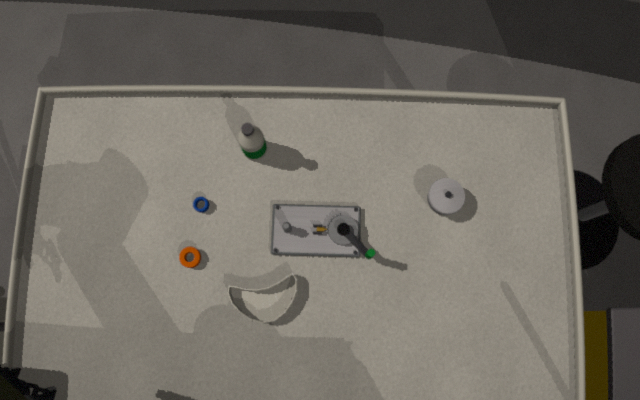

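View pics/wrist0.png

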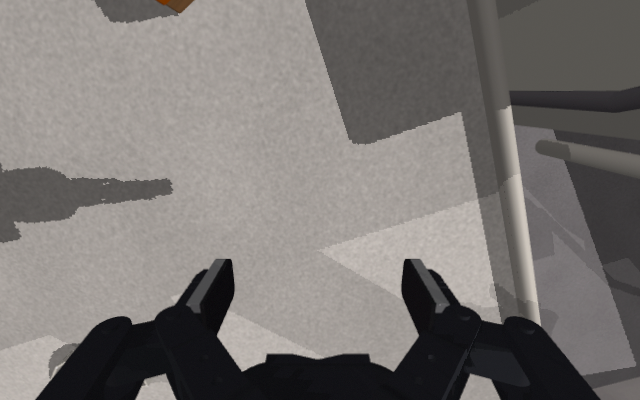

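Top view: orange ring at (190,257), blue at (201,205), post at (287,228), handle at (370,253). The dish (264,300), bowl (447,196) and bottle (253,140) stay put. Next, coarse positions.

```bash
cat > meas.py <<'E'
from h import *
def masks(img):
    hsv=cv2.cvtColor(img,cv2.COLOR_BGR2HSV); H,S,V=cv2.split(hsv)
    return dict(o=(H>4)&(H<16)&(S>190)&(V>80), b=(H>100)&(H<125)&(S>120)&(V>40), g=(H>50)&(H<80)&(S>120)&(V>35))
E
python3 - <<'E'
from meas import *
import pickle
for n in ['top','scene']:
    c=pickle.load(open(n+'0.pkl','rb'));m=masks(c['image'])
    for k in m:
        N,l,st,ce=cv2.connectedComponentsWithStats(m[k].astype(np.uint8))
        for i in range(1,N):
            if st[i,4]>25:
                P=pts(c,l==i); print(n,k,st[i].tolist(),ce[i].round(1),'med',np.median(P,0).round(1),'lo',P.min(0).round(),'hi',P.max(0).round())
                if k in 'ob': print('   plane20',plane(c,[ce[i]],20).round(1))
    # height map of table items
    P=pts(c,np.ones((400,640),bool)); 
c=pickle.load(open('top0.pkl','rb'))
for nm,px,z in [('post',(287,227),66),('plate c1',(277,207),16),('c2',(357,208),16),('c3',(276,251),16),('c4',(358,253),16),('hub',(344,229),60),('bowl',(447,196),50),('bottle',(248,129),160)]:
    print(nm,plane(c,[px],z).round(1))
crop=c['image'][110:340,170:480]; cv2.imwrite('pics/top0c.png',cv2.resize(crop,None,fx=2.5,fy=2.5,interpolation=cv2.INTER_CUBIC))
E
```

```text
top o [180, 247, 21, 20, 261] [189.7 256.7] med [481.2 260.   19.3] lo [457. 236.  -1.] hi [506. 286.  27.]
   plane20 [[480.7 259.5  20. ]]
top b [194, 197, 15, 15, 126] [200.8 204.1] med [617.2 241.6  17.8] lo [598. 224.  -4.] hi [636. 260.  25.]
   plane20 [[616.7 240.6  20. ]]
top g [243, 143, 23, 16, 134] [256.2 152.5] med [745.   99.1  50.1] lo [740.  80.  23.] hi [777. 133.  78.]
top g [365, 249, 10, 9, 65] [369.7 253.2] med [ 493.8 -184.7   95.8] lo [ 485. -194.   52.] hi [ 503. -177.  103.]
scene o [612, 164, 28, 13, 214] [626.2 169.9] med [-40.7 467.7  52. ] lo [-56. 435.  40.] hi [-26. 501.  65.]
   plane20 [[-102.2  472.8   20. ]]
scene o [460, 251, 22, 18, 191] [470.8 259.3] med [489.  264.7  21.9] lo [461. 241.  11.] hi [507. 286.  25.]
   plane20 [[485.5 264.5  20. ]]
scene b [349, 31, 5, 8, 37] [350.9  34.2] med [-163.2 -530.5  152.6] lo [-176. -544.  138.] hi [-155. -522.  163.]
   plane20 [[-497.3 -766.8   20. ]]
scene b [424, 289, 18, 19, 203] [432.4 297.8] med [624.8 247.5  19.9] lo [603. 228.   6.] hi [640. 263.  23.]
   plane20 [[624.3 247.1  20. ]]
scene g [361, 56, 22, 19, 330] [371.   64.8] med [-105.5 -393.3   84.3] lo [-142. -439.   48.] hi [ -91. -368.  116.]
scene g [304, 152, 5, 20, 76] [306.3 161.7] med [ 501.9 -178.7   77.7] lo [ 493. -187.   47.] hi [ 506. -174.  101.]
scene g [320, 305, 26, 20, 330] [332.8 315.4] med [794.1 136.6  51.7] lo [770. 117.  28.] hi [805. 146.  73.]
post [[555.6  13.7  66. ]]
plate c1 [[614.8  44.5  16. ]]
c2 [[ 617.3 -159.6   16. ]]
c3 [[502.2  42.4  16. ]]
c4 [[ 502.2 -163.2   16. ]]
hub [[ 555.2 -124.9   60. ]]
bowl [[ 646.8 -384.4   50. ]]
bottle [[770.  108.1 160. ]]
```

View pics/top0c.png

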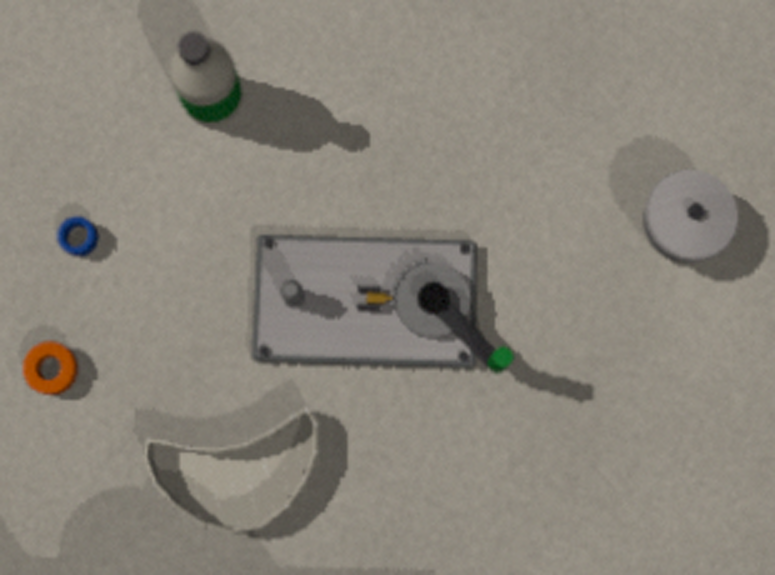

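```bash
cat >> h.py <<'E'
def down(phi):
    x=np.array([np.cos(phi),np.sin(phi),0]);y=np.array([0,0,-1.]);z=np.cross(x,y)
    q=R.from_matrix(np.c_[x,y,z]).as_quat(); return [q[3],q[0],q[1],q[2]]
E
python3 - <<'E'
from meas import *
c=bot.read_state(); M=q2R(c['tool_rot']).as_matrix(); print(M.round(2))
phi=0.; 
for phi in (0.,np.pi):
  for p in [(485,262,25),(620,244,25),(485,230,180),(556,13,200),(549,-217,74),(494,-185,74)]:
    print(phi,p,bot.ik(p,down(phi)))
import pickle
w=pickle.load(open('wrist0.pkl','rb')); print(np.array(w['mount']).round(3))
E
```

```text
[[ 0.34 -0.   -0.94]
 [ 0.94 -0.    0.34]
 [-0.   -1.    0.  ]]
0.0 (485, 262, 25) [ 4.28848622e-01  5.92499138e-01  1.68695981e+00 -4.44089210e-16
  8.62133701e-01  4.28848622e-01]
0.0 (620, 244, 25) [ 3.19973206e-01  7.97606876e-01  1.31736962e+00 -4.44089210e-16
  1.02661615e+00  3.19973206e-01]
0.0 (485, 230, 180) [ 3.74579065e-01  3.39240027e-01  1.64037936e+00 -4.44089210e-16
  1.16197327e+00  3.74579065e-01]
0.0 (556, 13, 200) [-4.24799113e-02  3.58765375e-01  1.56381470e+00 -4.44089210e-16
  1.21901257e+00 -4.24799113e-02]
0.0 (549, -217, 74) [-4.38456029e-01  5.84263418e-01  1.55460027e+00 -4.44089210e-16
  1.00272896e+00 -4.38456029e-01]
0.0 (494, -185, 74) [-4.27766000e-01  4.68555825e-01  1.74173135e+00 -4.44089210e-16
  9.31305478e-01 -4.27766000e-01]
3.141592653589793 (485, 262, 25) None
3.141592653589793 (620, 244, 25) None
3.141592653589793 (485, 230, 180) None
3.141592653589793 (556, 13, 200) None
3.141592653589793 (549, -217, 74) None
3.141592653589793 (494, -185, 74) None
[[ 1.00000e+00 -0.00000e+00 -0.00000e+00 -8.45000e-01]
 [ 0.00000e+00 -3.20000e-01  9.47000e-01 -1.23701e+02]
 [-1.00000e-03 -9.47000e-01 -3.20000e-01  8.17810e+01]
 [ 0.00000e+00  0.00000e+00  0.00000e+00  1.00000e+00]]
```

```bash
python3 - <<'E'
from meas import *
import pickle
bot.move_to([550,225,200],down(0))
c=cam('wrist'); cv2.imwrite('pics/w1.png',c['image']); pickle.dump(c,open('w1.pkl','wb'))
m=masks(c['image'])
for k in 'ob':
    N,l,st,ce=cv2.connectedComponentsWithStats(m[k].astype(np.uint8)); i=1+st[1:,4].argmax()
    P=pts(c,l==i); print(k,st[i],ce[i].round(1),'med',np.median(P,0).round(1),P.min(0).round(),P.max(0).round())
    T=P[P[:,2]>np.percentile(P[:,2],90)-4]; print('  top', T[:,2].mean().round(1),(T.min(0)+T.max(0))/2)
    ct,_=cv2.findContours((l==i).astype(np.uint8),cv2.RETR_CCOMP,cv2.CHAIN_APPROX_NONE)
    for q in ct:
        if len(q)>30:
            e=cv2.fitEllipse(q); W=plane(c,q.reshape(-1,2),20); cc,r=cv2.minEnclosingCircle(W[:,:2].astype(np.float32)); A=np.c_[2*W[:,:2],np.ones(len(W))]; s=np.linalg.lstsq(A,(W[:,:2]**2).sum(1),rcond=None)[0]
            print('  contour',len(q),'circ20',s[:2].round(1),np.sqrt(s[2]+s[0]**2+s[1]**2).round(1))
print(bot.read_state()['clock'])
bot.move_to([556,-15,260],down(0))
c=cam('wrist'); cv2.imwrite('pics/w2.png',c['image']); pickle.dump(c,open('w2.pkl','wb'))
print(bot.read_state()['clock'],bot.read_state()['ee_pos'])
E
```

```text
o [ 227  124   54   52 1774] [253.4 149.3] med [483.8 260.9  20. ] [456. 233.   2.] [510. 286.  23.]
  top 20.1 [482.89698897 259.30340664  19.89662071]
  contour 146 circ20 [484.1 260.2] 26.4
  contour 65 circ20 [484.1 261. ] 11.8
b [364 148  39  39 868] [383.  166.9] med [619.5 242.2  19.7] [600. 222.   2.] [639. 261.  22.]
  top 19.9 [619.82029291 240.97751642  19.45978434]
  contour 106 circ20 [618.3 242.4] 20.0
  contour 60 circ20 [617.8 243. ] 11.0
1.9167
2.9417 [556.03699969 -13.64936114 259.54023862]
```

View pics/w1.png

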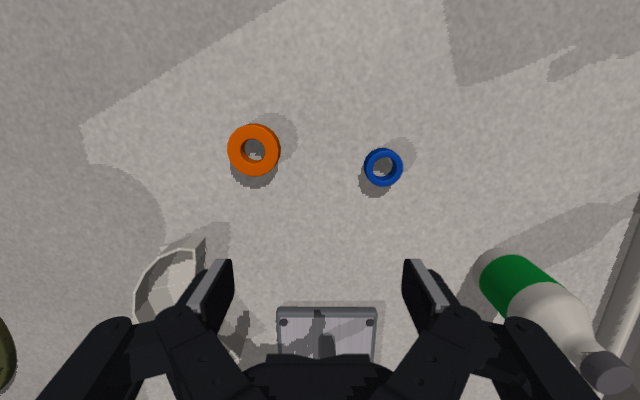

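View pics/w2.png

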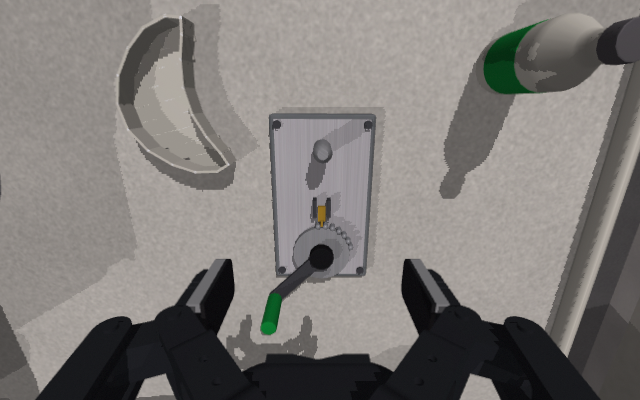

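Picture w1: orange ring centred at (253,149), blue at (383,167). w2: post at (321,152), hub at (321,257), handle at (270,313).

```bash
python3 - <<'E'
from meas import *
import pickle
bot.dwell(0.2)
c=cam('wrist'); pickle.dump(c,open('w3.pkl','wb')); print(c['o'],bot.read_state()['ee_pos'])
def cr(P): 
    A=np.c_[2*P[:,:2],np.ones(len(P))]; s=np.linalg.lstsq(A,(P[:,:2]**2).sum(1),rcond=None)[0]; return s[:2].round(1),np.sqrt(s[2]+s[0]**2+s[1]**2).round(1)
mk=np.zeros((400,640),bool); mk[125:175,300:345]=1
P=pts(c,mk); T=P[P[:,2]>63]; print('post top',len(T),T.mean(0),((T.min(0)+T.max(0))/2).round(1),T.min(0).round(1),T.max(0).round(1))
S=P[(P[:,2]>25)&(P[:,2]<56)]; print('side',len(S),S.min(0),S.max(0), cr(S))
mk[:]=0; mk[:, 250:400]=1; P=pts(c,mk); B=P[(P[:,2]>12)&(P[:,2]<20)&(P[:,1]>-200)]
r=cv2.minAreaRect(B[:,:2].astype(np.float32)); print('plate',r)
g=masks(c['image'])['g']; g[:250]=0; G=pts(c,g); T=G[G[:,2]>94]; print('handle',len(G),len(T),T.mean(0),((T.min(0)+T.max(0))/2).round(1),G.min(0).round(),G.max(0).round(),cr(G[G[:,2]<92]))
mk[:]=0; mk[240:270,305:337]=1; P=pts(c,mk); z=np.percentile(P[:,2],95); T=P[P[:,2]>z-3]; print('hub',z,((T.min(0)+T.max(0))/2).round(1),T.min(0).round(1),T.max(0).round(1))
# orange post-check with w1 & top
for n in ['top0','scene0']:
    d=pickle.load(open(n+'.pkl','rb')); print(n)
    pix=proj(d,[[556,13,66],[484,260.5,20],[618.5,242.5,20]]); print(pix.round(1))
cv2.imwrite('pics/w3c.png',cv2.resize(c['image'][100:350,220:420],None,fx=2.4,fy=2.4,interpolation=cv2.INTER_CUBIC))
E
```

```text
[556.30264929  67.35507131 383.39909551] [556.04238266 -14.23235807 259.74970681]
post top 160 [561.61791825  14.06421602  65.48102964] [561.7  13.8  65.4] [554.6   5.7  63. ] [568.8  22.   67.8]
side 57 [550.89209624  14.69171131  25.22285711] [570.84780944  24.50427565  54.99069483] (array([561.6,  13.5]), np.float64(10.7))
plate ((561.3365478515625, -57.81633758544922), (223.91091918945312, 130.06163024902344), 89.76673889160156)
handle 571 179 [ 497.47175856 -187.56965717   97.79641822] [ 497.6 -188.4   97. ] [ 488. -197.   38.] [ 507. -179.  100.] (array([ 497.2, -189.3]), np.float64(9.1))
hub 44.97608031878508 [ 561.  -126.1   44.1] [ 545.3 -142.3   42. ] [ 576.6 -109.9   46.3]
top0
[[287.3 226.9]
 [189.4 255.4]
 [200.1 203.4]]
scene0
[[355.5 209.1]
 [469.3 258. ]
 [431.7 294.6]]
```

View pics/w3c.png

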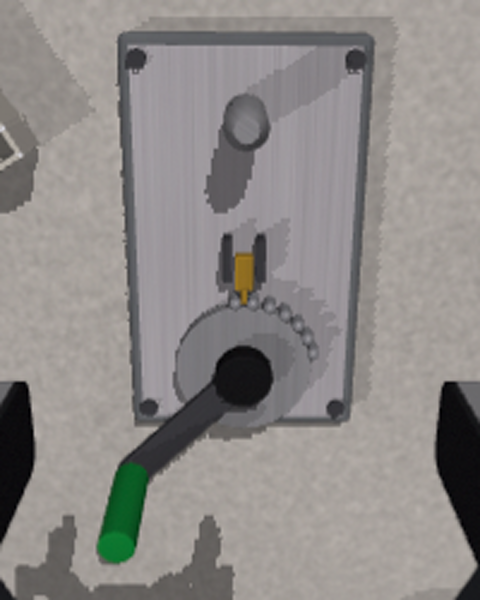

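```bash
python3 - <<'E'
from meas import *
bot.move_to([550,60,200],down(0)); bot.move_to([484,260.4,70],down(0))
h=bot.servo_line([484,260.4,20],speed=60,until_force=15); s=bot.read_state(); print(h,s['ee_pos'],s['ft_force'])
bot.move_gripper(40,grip_force=40); bot.dwell(.2)
s=bot.read_state(); print(s['ee_pos'],s['ft_force'],s['grip_width'],s['clock'])
bot.servo_line([484,260.4,120],speed=120)
bot.dwell(.2);s=bot.read_state(); print(s['ee_pos'],s['ft_force'],s['grip_width'],s['clock'])
c=cam('wrist'); cv2.imwrite('pics/w4.png',c['image'])
import pickle; pickle.dump(c,open('w4.pkl','wb'))
o=masks(c['image'])['o']; P=pts(c,o); P=P[(P[:,2]>90)]; print(len(P),np.median(P,0),P.min(0),P.max(0))
E
```

```text
False [484.18724351 260.50386154  20.31838146] [-0.0772399   0.22744585  0.07245539]
[484.26899196 260.51319976  20.46390825] [-1.51635146 -0.0818828   6.11782726] 51.19982196875365 6.225
[483.77526269 260.31715129 119.36110718] [-0.17330007  0.15334643 -0.4656792 ] 51.219914338591416 7.4083
8108 [483.84606964 263.75847665 118.73195113] [458.20381047 232.90370237  99.57982334] [509.76367121 286.44314594 121.5371878 ]
```

View pics/w4.png

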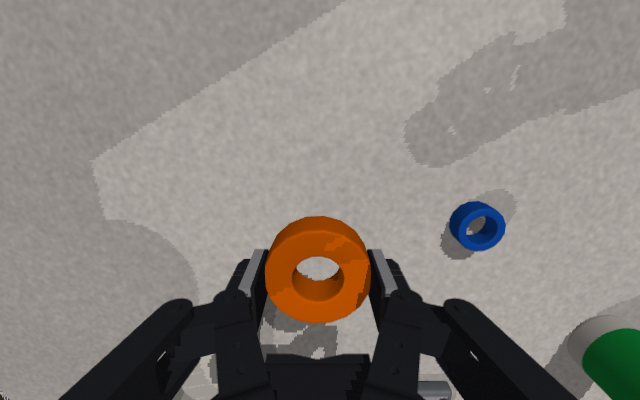

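```bash
cat > held.py <<'E'
from meas import *
def held(c,k,zt,R_o):
    m=masks(c['image'])[k]; N,l,st,ce=cv2.connectedComponentsWithStats(m.astype(np.uint8)); i=1+st[1:,4].argmax(); mm=l==i
    P=pts(c,mm); T=P[abs(P[:,2]-zt)<6]
    cen=np.median(T,0)
    for _ in range(5):
        A=np.c_[T[:,:2]-cen[:2],np.ones(len(T))]; s=np.linalg.lstsq(A,T[:,2],rcond=None)[0]; r=T[:,2]-A@s; T=T[abs(r)<max(1.5,0)] if (abs(r)<1.5).sum()>200 else T
    print('tilt dzdx,dzdy',s[:2].round(3),'z',s[2].round(1),'n',len(T),'bbox ctr',((np.percentile(T,.5,axis=0)+np.percentile(T,99.5,axis=0))/2).round(1),'bbox',T.min(0).round(1),T.max(0).round(1))
    zz=np.median(T[:,2])
    ct,_=cv2.findContours(mm.astype(np.uint8),cv2.RETR_CCOMP,cv2.CHAIN_APPROX_NONE)
    for q in ct:
        if len(q)>60:
            W=plane(c,q.reshape(-1,2),zz); print(' contour',len(q),W.min(0).round(1),W.max(0).round(1))
E
python3 - <<'E'
from held import *; import pickle
held(pickle.load(open('w4.pkl','rb')),'o',119.5,27)
E
```

```text
tilt dzdx,dzdy [-0.001 -0.004] z 118.9 n 5921 bbox ctr [484.  260.  118.8] bbox [458.2 232.9 117.4] [509.8 286.2 120.3]
 contour 305 [458.3 234.  119. ] [509.6 292.8 119. ]
 contour 113 [471.7 258.6 119. ] [494.9 272.9 119. ]
```

```bash
python3 - <<'E'
from held import *
import pickle
bot.servo_line([484,260.4,150],speed=150)
bot.move_to([561.6,13.6,120],down(0)); bot.dwell(.3)
c=cam('wrist'); cv2.imwrite('pics/w5.png',c['image']); pickle.dump(c,open('w5.pkl','wb'))
s=bot.read_state(); print(s['ee_pos'])
held(c,'o',120,27)
h=bot.servo_line([561.8,13.9,70],speed=30,until_force=8)
s=bot.read_state(); print(h,s['ee_pos'],s['ft_force'],s['moment'],s['clock'])
E
```

```text
[561.587512    14.19054566 120.08790042]
tilt dzdx,dzdy [-0.001 -0.004] z 119.7 n 5968 bbox ctr [561.8  14.  119.5] bbox [536.  -12.4 118.1] [587.6  40.5 121.1]
 contour 305 [536.1 -12.  119.7] [587.6  46.8 119.7]
 contour 105 [551.1  12.7 119.7] [572.7  27.  119.7]
False [561.87082876  13.88995166  70.15797881] [ 1.21853737  0.05403846 -1.57574675] [0.00534559 0.02853333 0.02212433] 10.9917
```

View pics/w5.png

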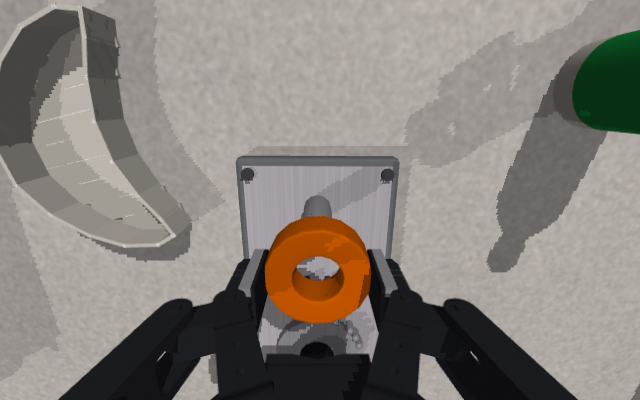

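```bash
python3 - <<'E'
from held import *
h=bot.servo_line([561.8,13.9,34],speed=30,until_force=10)
s=bot.read_state(); print(h,s['ee_pos'],s['ft_force'],s['moment'],s['clock'])
bot.dwell(.1); s=bot.read_state(); print(s['ee_pos'],s['ft_force'])
E
```

```text
True [561.7325882   13.88965685  36.44376875] [-1.0493383   0.73278501  7.62352543] [ 0.0166662   0.30355975 -0.06298878] 12.025
[561.7279624   13.90555534  36.43867374] [-2.00424216 -1.12342988  7.6847369 ]
```

```bash
python3 - <<'E'
from held import *
import pickle
c=pickle.load(open('w4.pkl','rb')); b=masks(c['image'])['b']; P=pts(c,b); T=P[abs(P[:,2]-20)<3]; print('w4 blue',(T.min(0)+T.max(0))/2)
bot.move_gripper(85); bot.servo_line([561.7,13.9,140],speed=150)
c=cam('wrist'); cv2.imwrite('pics/w6.png',c['image']); pickle.dump(c,open('w6.pkl','wb')); held(c,'o',36,27)
bot.move_to([618.5,222,130],down(0)); bot.dwell(.15)
c=cam('wrist'); cv2.imwrite('pics/w7.png',c['image']); pickle.dump(c,open('w7.pkl','wb')); held(c,'b',20,20)
print(bot.read_state()['clock'])
E
```

```text
w4 blue [619.61348542 241.54356164  19.84143556]
tilt dzdx,dzdy [-0.    -0.005] z 36.0 n 2047 bbox ctr [561.8  13.3  36. ] bbox [535.4 -12.6  34.5] [587.9  39.7  37.6]
 contour 182 [535.5 -12.3  36.1] [587.9  42.9  36.1]
 contour 107 [548.5  -7.7  36.1] [574.8  26.5  36.1]
tilt dzdx,dzdy [0.002 0.001] z 20.0 n 968 bbox ctr [620.3 240.9  19.8] bbox [600.7 221.6  18.5] [639.3 260.5  21.2]
 contour 137 [600.8 221.9  20. ] [639.3 263.   20. ]
 contour 76 [608.2 233.3  20. ] [631.8 254.2  20. ]
14.5167
```

View pics/w6.png

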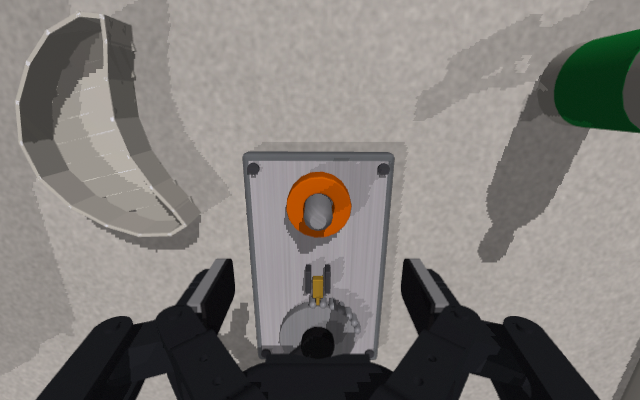

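View pics/w7.png

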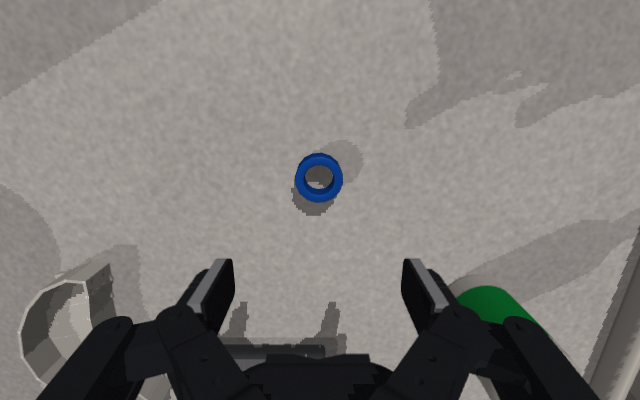

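The orange collar is home: its top is level at 36 mm and ringed around the post at (318,205). The blue one is at (319,177) in w7, about (620,241).

```bash
python3 - <<'E'
from held import *
import pickle
bot.move_to([620,241.4,70],down(0))
h=bot.servo_line([620,241.4,21],speed=60,until_force=15); s=bot.read_state(); print(h,s['ee_pos'],s['ft_force'])
bot.move_gripper(25,grip_force=40); bot.dwell(.2)
s=bot.read_state(); print(s['ee_pos'],s['ft_force'],s['grip_width'],s['clock'])
bot.servo_line([620,241.4,130],speed=150)
bot.move_to([561.7,13.6,140],down(0)); bot.dwell(.3)
c=cam('wrist'); cv2.imwrite('pics/w8.png',c['image']); pickle.dump(c,open('w8.pkl','wb'))
s=bot.read_state(); print(s['ee_pos'],s['ft_force'],s['grip_width'],s['clock'])
held(c,'b',139,20)
E
```

```text
False [620.18691133 241.49130564  21.38718796] [0.331367   0.0678794  0.11895029]
[620.2957526  241.47205647  21.54267238] [-1.06942111 -0.63884362  6.06419203] 38.63953840325134 16.5417
[561.81931394  14.18177023 139.86875231] [0.24093521 1.11681246 0.83276569] 38.45378810487169 18.7
tilt dzdx,dzdy [-0.    -0.004] z 138.1 n 2458 bbox ctr [562.1  14.4 137.9] bbox [542.8  -5.8 136.6] [581.3  33.7 139.3]
 contour 236 [542.8  -4.8 138.2] [581.2  41.3 138.2]
 contour 95 [551.3  13.6 138.2] [572.5  27.4 138.2]
```

View pics/w8.png

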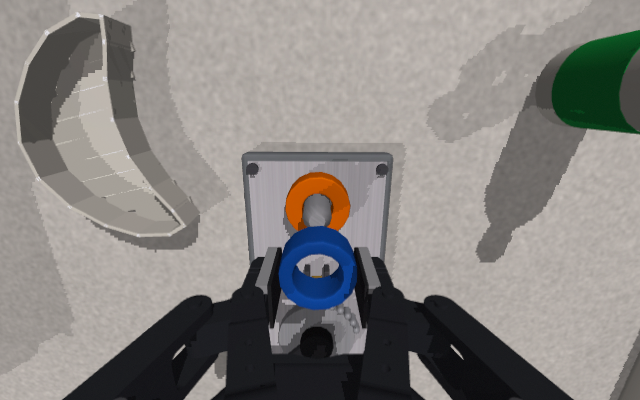

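```bash
python3 - <<'E'
from held import *
for z in (95,74,55):
    h=bot.servo_line([561.6,13.8,z],speed=40 if z>90 else 25,until_force=10)
    s=bot.read_state(); print(h,s['ee_pos'],s['ft_force'],s['moment'],s['clock'])
    if h: break
E
```

```text
False [561.75409702  13.80241919  95.27426268] [0.13258574 0.06204378 0.01111805] [-0.01649623  0.06387706  0.02357596] 19.975
False [561.69381892  13.80675687  74.15285118] [-0.0767452   0.55703091  0.0854337 ] [-0.04569348  0.02510247  0.0153023 ] 20.9667
True [561.51811082  13.79591006  57.46953215] [-2.59232696 -0.19992351  7.77181785] [1.25891216e-05 3.40354907e-01 1.25856411e-02] 21.6083
```

```bash
python3 - <<'E'
from held import *
import pickle
bot.move_gripper(85); bot.servo_line([561.6,13.8,150],speed=150); bot.dwell(.1)
c=cam('wrist'); cv2.imwrite('pics/w9.png',c['image']); pickle.dump(c,open('w9.pkl','wb')); held(c,'b',56,20); held(c,'o',36,27)
bot.move_to([498,-210,160],down(0)); bot.dwell(.2)
c=cam('wrist'); cv2.imwrite('pics/w10.png',c['image']); pickle.dump(c,open('w10.pkl','wb'))
g=masks(c['image'])['g'];G=pts(c,g); G=G[(abs(G[:,0]-498)<40)&(abs(G[:,1]+189)<40)]; T=G[G[:,2]>95]; print('handle',len(G),len(T),T.mean(0),((T.min(0)+T.max(0))/2).round(1))
print(bot.read_state()['clock'])
E
```

```text
tilt dzdx,dzdy [ 0.004 -0.007] z 55.9 n 999 bbox ctr [561.5  13.7  55.8] bbox [542.6  -5.9  54.3] [581.2  33.2  57.4]
 contour 143 [542.7  -5.8  55.9] [581.2  37.4  55.9]
 contour 86 [549.8   1.2  55.9] [573.3  26.3  55.9]
tilt dzdx,dzdy [ 0.001 -0.008] z 36.0 n 754 bbox ctr [561.9  18.1  36. ] bbox [536.   -3.8  34.5] [587.9  39.5  37.5]
 contour 233 [536.   -3.7  36. ] [587.9  43.1  36. ]
handle 1031 627 [ 497.16108844 -188.65254069   97.96296488] [ 497.1 -189.5   97.4]
24.225
```

View pics/w9.png

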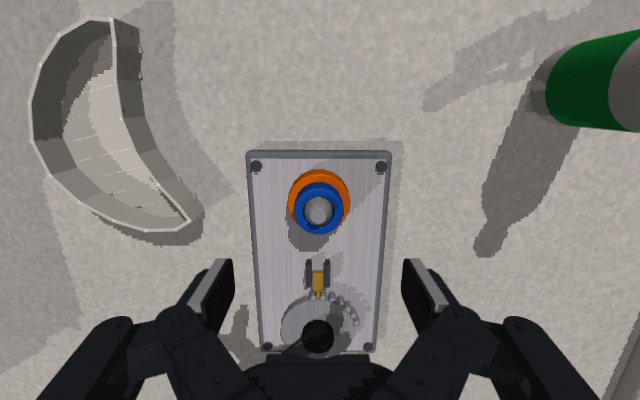

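View pics/w10.png

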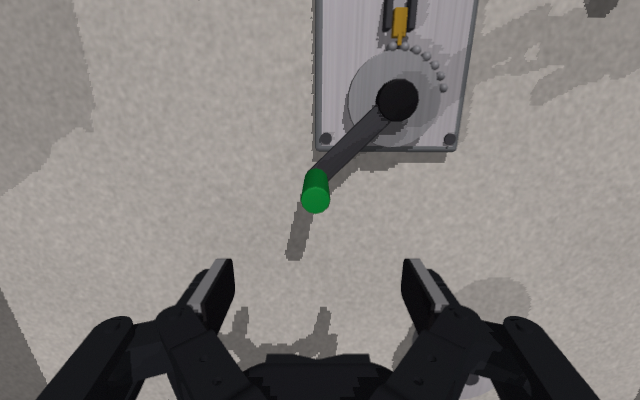

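Both collars are home: blue top at 55.9 mm, orange at 36.0 mm. The handle top is at (316,198) in w10. Next I grip it and advance it step by step, logging the tangential force.

```bash
python3 - <<'E'
from held import *
H=np.array([497.5,-189.4]); hub=np.array([561.7,-126.2])
bot.move_to([*H,140],down(0))
h=bot.servo_line([*H,74],speed=80,until_force=12); print(h)
bot.move_gripper(12,grip_force=60); bot.dwell(.2)
s=bot.read_state(); print(s['ee_pos'],s['ft_force'],s['grip_width'],s['clock'])
e=np.array(s['ee_pos'][:2])-hub; print(np.hypot(*e),np.degrees(np.arctan2(e[1],e[0])))
th0=np.radians(225)
for a in np.arange(.04,.261,.02):
    t=th0+a; p=hub+90*np.array([np.cos(t),np.sin(t)])
    bot.servo_line([*p,74],speed=40); s=bot.read_state(); e=s['ee_pos'][:2]-hub
    th=np.arctan2(e[1],e[0])%(2*np.pi)-th0; tv=np.array([-np.sin(t),np.cos(t)]); rv=e/np.hypot(*e)
    print(round(a,2),'meas',th.round(3),'r',np.hypot(*e).round(1),'Ft',(-s['ft_force'][:2]@tv).round(2),'Fr',(s['ft_force'][:2]@rv).round(2),s['clock'])
E
```

```text
False
[ 497.10184073 -189.36221402   74.22148249] [-5.02726819  0.20439034  5.59104221] 19.063950761652 26.2667
90.3459321753306 -135.64394096415825
0.04 meas 0.033 r 90.3 Ft 8.22 Fr 3.51 26.525
0.06 meas 0.054 r 90.3 Ft 7.27 Fr 4.75 26.775
0.08 meas 0.075 r 90.3 Ft 6.09 Fr 4.61 27.025
0.1 meas 0.096 r 90.3 Ft 5.38 Fr 4.15 27.275
0.12 meas 0.117 r 90.3 Ft 5.9 Fr 3.38 27.525
0.14 meas 0.138 r 90.3 Ft 4.89 Fr 3.02 27.775
0.16 meas 0.159 r 90.2 Ft 3.6 Fr 4.47 28.025
0.18 meas 0.18 r 90.2 Ft 3.61 Fr 3.37 28.275
0.2 meas 0.201 r 90.2 Ft 2.96 Fr 3.43 28.525
0.22 meas 0.22 r 90.2 Ft 3.53 Fr 2.89 28.775
0.24 meas 0.236 r 90.2 Ft 7.67 Fr 3.22 29.025
0.26 meas 0.253 r 90.2 Ft 8.19 Fr 4.2 29.275
```

Click one passed: force eased to about 3 N, then jumped at about 0.23. Continuing to the third hollow.

```bash
python3 - <<'E'
from held import *
hub=np.array([561.7,-126.2])
th0=np.radians(225)
for a in np.r_[np.arange(.28,.70,.02),.70,.71]:
    t=th0+a; p=hub+90*np.array([np.cos(t),np.sin(t)])
    bot.servo_line([*p,74],speed=40); s=bot.read_state(); e=s['ee_pos'][:2]-hub
    th=np.arctan2(e[1],e[0])%(2*np.pi)-th0; tv=np.array([-np.sin(t),np.cos(t)]); rv=e/np.hypot(*e)
    print(round(a,2),'meas',th.round(3),'r',np.hypot(*e).round(1),'Ft',(-s['ft_force'][:2]@tv).round(2),'Fr',(s['ft_force'][:2]@rv).round(2),round(s['clock'],2),round(s['grip_width'],1))
E
```

```text
0.28 meas 0.274 r 90.2 Ft 7.8 Fr 3.94 29.52 18.7
0.3 meas 0.295 r 90.1 Ft 6.76 Fr 3.72 29.77 18.3
0.32 meas 0.315 r 90.1 Ft 6.51 Fr 3.64 30.02 18.8
0.34 meas 0.336 r 90.1 Ft 4.66 Fr 3.7 30.27 18.8
0.36 meas 0.357 r 90.1 Ft 6.08 Fr 1.9 30.52 18.8
0.38 meas 0.378 r 90.1 Ft 4.48 Fr 2.81 30.77 18.8
0.4 meas 0.399 r 90.1 Ft 4.44 Fr 2.17 31.02 18.8
0.42 meas 0.419 r 90.0 Ft 4.21 Fr 1.43 31.27 18.4
0.44 meas 0.44 r 90.0 Ft 3.47 Fr 1.96 31.52 18.3
0.46 meas 0.46 r 90.0 Ft 3.7 Fr 0.85 31.77 18.6
0.48 meas 0.475 r 90.0 Ft 6.1 Fr 1.5 32.02 18.6
0.5 meas 0.492 r 90.0 Ft 8.83 Fr 0.89 32.27 18.4
0.52 meas 0.513 r 90.0 Ft 8.07 Fr 1.07 32.52 18.7
0.54 meas 0.534 r 90.0 Ft 8.85 Fr 1.02 32.77 18.7
0.56 meas 0.555 r 90.0 Ft 7.45 Fr 0.78 33.02 18.4
0.58 meas 0.576 r 90.0 Ft 5.91 Fr 0.81 33.27 18.8
0.6 meas 0.597 r 89.9 Ft 5.27 Fr 0.13 33.52 18.7
0.62 meas 0.618 r 89.9 Ft 5.85 Fr 0.18 33.77 18.7
0.64 meas 0.638 r 89.9 Ft 5.64 Fr -0.08 34.02 18.9
0.66 meas 0.659 r 89.9 Ft 4.03 Fr -0.12 34.27 18.6
0.68 meas 0.68 r 89.8 Ft 3.45 Fr -0.83 34.52 18.7
0.7 meas 0.699 r 89.9 Ft 4.02 Fr -0.24 34.77 18.5
0.71 meas 0.707 r 89.9 Ft 5.83 Fr -0.3 35.02 19.0
```

```bash
python3 - <<'E'
from held import *
hub=np.array([561.7,-126.2]); th0=np.radians(225)
bot.dwell(.6); s=bot.read_state(); e=s['ee_pos'][:2]-hub; print(s['ee_pos'],s['ft_force'],np.arctan2(e[1],e[0])%(2*np.pi)-th0,s['grip_width'],s['clock'])
c=cam('top'); cv2.imwrite('pics/top1.png',cv2.resize(c['image'][110:340,170:480],None,fx=2.5,fy=2.5,interpolation=cv2.INTER_CUBIC))
c=cam('wrist'); cv2.imwrite('pics/w11.png',c['image'])
g=masks(c['image'])['g'];G=pts(c,g); G=G[(abs(G[:,0]-550)<60)&(abs(G[:,1]+217)<40)];print(np.median(G,0),G.max(0))
E
```

```text
[ 554.64606803 -215.77759933   74.13409176] [-6.22301732  0.20517729  6.75515304] 0.7068137238898231 18.62151913967968 35.625
[ 554.74949993 -209.04594488   91.19092744] [ 564.43041616 -205.31477117   99.67557592]
```

View pics/top1.png

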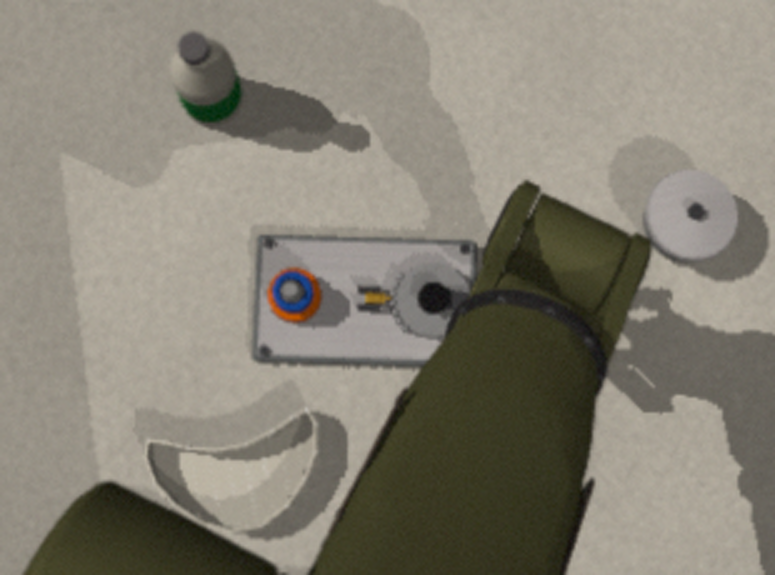

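View pics/w11.png

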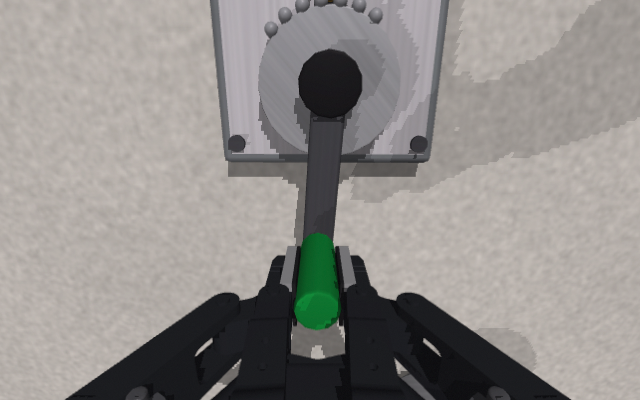

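Top view: both collars are concentric on the post at (293,293), and the bottle, dish and bowl sit at the same pixels as before. Wrist view: the handle at (318,285) is firmly between the pads, with the arm nearly along -y. The pose is steady at about 0.71, so I'm handing in while holding.

```bash
python3 - <<'E'
from rig import bot
print(bot.finish_job())
E
```

```text
the job is handed in; nothing more can be done
None
```

I handed the job in at about 36 s of the 69 s allowed, with both collars on the post and the gripper still holding the handle after three clicks.

- **Collars:** The orange collar went on first, then the blue. After release, the wrist camera's depth put the orange top at 36.0 mm and the blue top at 55.9 mm, against 36 and 56 expected. Both were level and centred on the post.
- **Lever:** As I advanced the handle, the push peaked at about 8 to 9 N and eased to about 3 to 3.5 N three times. It started to rise again at about 0.23, 0.47 and 0.71 rad.
- **Final hold:** I stopped at a measured 0.707 rad, against 0.72 for the third hollow and 0.84 for the fourth tooth. The last force reading was about 6 N, so it sits just where the push for the next tooth begins. The pose did not drift over 0.6 s.
- **Bystanders:** The kidney dish, bowl and bottle show no movement between the first and last top pictures. I compared these by eye and did not measure them.

None of the checks failed or disagreed. One oddity was that the gripper read 51.2, 38.6 and about 19 mm on the 54, 40 and 20 mm parts. The grips held and the parts stayed level.

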